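# Gauge the saw slot in a leaning block

## Task

Check the depth of the saw slot in the brown hardwood block that leans in the jig: take the wide gauge out of its rack, put its blade into the slot fully home, with the shoulder bearing on the wood, and leave it standing there. Leave the narrow gauge in the rack and do not knock the other things about.

Things in the scene. Friction and masses are not known exactly. Their poses are not given: they have to be found in the camera images.
- wide_gauge: depth gauge, 0.17 kg, upright in the rack. Origin: centre of shoulder's underside; z up through handle, x along width, y through thickness. Steel blade 36 (x) x 4 (y) mm, 72 mm down from the origin, the last 12 mm a nose 28 x 2.5 mm. Steel shoulder 60 x 24 x 8 mm (z 0 to 8). Wooden handle 54 (x) x 16 (y) mm, z 8 to 68 mm: grasp across its thickness. Same when turned half round about z
- rack: plywood rack on the bench, fixed, 80 (x) x 180 (y) x 85 mm tall; two slots in its top, at y = +45 and -45 mm, each 46 (x) x 9 (y) mm and 78 mm deep. Either gauge may stand in either slot, its shoulder resting on the rack's top. Origin at the centre of the underside
- block: brown hardwood block 90 x 70 x 120 mm, held fast in the jig. Origin: middle of the slot's mouth in its end face, 138 mm above the bench; z points straight out of the slot, leaning 30 degrees from vertical towards the jig's -x (the robot). Slot 44 (x) x 8 (y) mm, 85 mm deep, edges bevelled 3 mm. Gauge home: its origin and z axis meet the block's, x along x either way round
- jig: plywood jig that carries the block, fixed to the bench: base 165 (x) x 140 (y) x 10 mm, x from -70 to 95 mm, with two side cheeks up to 85 mm high. Origin on the base's underside; the slot's mouth is 20 mm from it towards -x
- narrow_gauge: gauge of the same form and heights as the wide one but narrower: blade 16 mm wide, shoulder 40 mm, handle 34 mm wide. Stands in the rack's other slot and stays there. Origin and axes as for the wide gauge
- screwdriver: screwdriver lying on the bench along its x, loose; origin on its underside, near the middle
- sanding_block: cork sanding block 110 x 50 x 37 mm, loose; origin at the centre of its underside
- solvent: white plastic bottle with a red label, 84 mm diameter, 200 mm tall, loose; origin at the centre of its underside
- tin: tin can, 74 mm diameter, 100 mm tall, loose; origin at the centre of its underside
- offcut: offcut of wood 140 x 60 x 28 mm, lying flat, loose; origin at the centre of its underside
- wrench: steel wrench lying on the bench along its x, loose; origin on its underside
- mug: white mug, 76 mm diameter, 90 mm tall, loose; origin at the centre of its underside
Mind the look-alikes: they are no part of the job. Leave any green look-alike of the wide_gauge alone.

How it is judged:
By the outcome, as a careful person would: the job done as asked, in the order asked, and still so for the second after the job is handed in, with the robot touching nothing.
It also fails if it takes over 58 s, if anything falls off the work surface, if the arm or the gripper's body presses on something with over 40 N, if the wrist force passes 120 N, or if a joint passes its speed limit or range.

## Robot

A 6-joint arm with a two-finger parallel gripper is mounted at the origin on the work surface. World frame = base frame: x ahead of the robot, y to its left, z up, the work surface at z = 0. Lengths are in m, angles in rad, forces in N, time in s.
With the tool pointing down it reaches from about 0.35 to 0.925 m from the base axis. Payload 6.4 kg.
Tool frame: the origin (TCP) lies on the centre line of the jaws, within the pads' length; the fingertips stand 8 mm ahead of it and the grasp point (between the pads) lies 11 mm behind it (manip.tip_reach is the z of the fingertips in the tool frame, in m); z points along the fingers, y is the line along which they close (so a half turn about z gives the same grasp; the last joint's range is limited). The gripper opens to 85 mm and grips with 20 to 120 N. Pads are 22 mm wide; open, the fingers measure 114 mm over their backs; the gripper's body (76 mm by 85 mm) begins 54 mm behind the grasp point. The pads swing forward as they close: fully open they stand 13 mm farther back than shut.
Start: joints at [-1.478, 0.245, 1.558, -0, 1.339, -0.174], TCP at [0.171, -0.627, 0.208] pointing down, gripper open.
Joint ranges: [-3.13, 3.13], [-1.02, 2.26], [0.13, 2.54], [-0.95, 4.09], [0.21, 2.88], [-2.74, 2.74]. Speed limits (rad/s): [2.57, 2.57, 3.14, 3.14, 3.14, 3.14].

## Interface

Orientations are given as a unit quaternion [w, x, y, z].
In Python, from cell import manip, eyes gives the robot as it stands.
- The arm moves only by the tool carry_out, never from a script. Its argument "increments" is a list of rows, each an object of numbers: "ax", "ay", "az": the turn, a rotation vector about the tool's x, y, z normalised to -1 to 1, where 1 is 0.15 rad; "dx", "dy", "dz": the shift along the tool's x, y, z normalised to -1 to 1, where 1 is 60 mm; "jaw": the opening, from -1 (shut) to 1 (fully open). A call has 1 to 12 rows; each row shifts and turns the commanded pose from where the row before left it, along the tool's axes as they then stand; what a row does not reach is not made up. A row lasts 1/8 s, in which the tool goes at most 62.5 mm and 10.7 degrees, less where a joint would pass 70% of its speed; a pose out of reach is approached as far as the arm can. A call with a number of a shift or a turn outside -1 to 1 is refused whole. A call with a gripper value outside its range is refused whole. The fingers move at their own pace and stop on an object; "newtons" is the grip in N (left out, the last holds). Time passes only in rows, so rows that do not move let the fingers close. It gives the time, the measured TCP pose, the force, the opening and the grip force at its end, in the units of the state.
- manip.state(): the state, without advancing time (a new reading comes with each control period).
- eyes.grab_frame(name): name is "scene" or "top" or "wrist"; returns (picture, depth): 420x560x3 uint8, red, green, blue; 420x560 float32, m along the optical axis (not along the pixel's ray), 0 where there is no reading.
- eyes.camera_model(name): a dict with "fx", "fy", "cx", "cy" (pixels), "extrinsics" (4x4, takes a point from camera to world coordinates). Camera axes: x right, y down, z forward; pixel columns grow to the right and rows downward; lengths in m; the calibration is good to about 2 mm. A picture is of the moment at which its call begins: read the wrist's pose just before it. camera_model takes no time and is no camera call; for the wrist camera it gives the pose at the moment of the call.
- manip.finish_job(): hands the job in; it is judged then, once.
Trained networks look in the newest picture that a camera, given by its name, has taken for a name from the list of things; names that differ only in an ending like _2 or _b are one class to them, and where a whole thing is asked for, a point or a joint stands for the part that bears it (a point fixed in the world has none). Each returns a list of dicts, best first, with "conf" (0 to 1); they miss things now and then, are a little off and sometimes report something else, mostly with a low value. They report only what shows in the picture. A call takes as long as a camera call. They do not tell look-alikes from the thing itself.
- eyes.cut_out(camera, label): "mask" (420x560 bool, what is visible of it).
- eyes.mark_of(camera, label): "centre" ([x, y, z] in m, in world coordinates, good to about 4 mm: a listed point, or the origin of a listed thing).
The state is a dict: "time_s": time; "joint_pos": joint angles; "qvel": joint speeds; "tau": joint torques, N m; "position": TCP position; "tcp_rot": TCP orientation; "contact_force": force on the tool from outside, world axes, zero at the start; "torque": the same for the moment, N m; "width": opening from 0.0 (shut) to 1.0 (fully open); "gripper_force": force on a finger pad.
Only numpy, scipy, OpenCV 4.12 (cv2) and the standard library are available. Lean on these libraries where they do the work, as an engineer would, in place of code of your own. Each camera call takes 0.05 s, during which the arm holds its last target. There are 200 camera calls.

## Working session

There is one attempt and no reset: what is moved stays moved. The work goes in short steps, Python scripts to look and compute and a tool call to move; the robot and the scene stay as the last step left them, time stands still between calls to the robot, and variables do not carry over. Pictures are saved under pics/ and viewed, at most 10 in all, crops included, and the job is handed in when it is done.

Besides the shell and the picture viewer there is one more tool, called after ">>>" as name([rows], argument=value, ...), one row to a line, values as JSON. carry_out: Moves the arm, as the interface text tells. Its arguments: {"type":"object","properties":{"increments":{"type":"array","items":{"type":"object","properties":{"ax":{"type":"number","minimum":-1,"maximum":1},"ay":{"type":"number","minimum":-1,"maximum":1},"az":{"type":"number","minimum":-1,"maximum":1},"dx":{"type":"number","minimum":-1,"maximum":1},"dy":{"type":"number","minimum":-1,"maximum":1},"dz":{"type":"number","minimum":-1,"maximum":1},"jaw":{"type":"number"}}}},"newtons":{"type":"number"}},"required":["increments"]}

```bash
ls; mkdir -p pics; cat > h.py <<'E'
import numpy as np, cv2
from cell import manip, eyes
from scipy.spatial.transform import Rotation as R
def rot(q): return R.from_quat([q[1],q[2],q[3],q[0]])
def cloud(cam, d, M):
    v,u=np.mgrid[0:420,0:560]; P=np.stack([(u-M['cx'])/M['fx']*d,(v-M['cy'])/M['fy']*d,d],-1)
    E=np.array(M['extrinsics']); return P@E[:3,:3].T+E[:3,3]
def snap(cam, fn=None):
    M=eyes.camera_model(cam); p,d=eyes.grab_frame(cam)
    if fn: cv2.imwrite('pics/'+fn,p[:,:,::-1])
    C=cloud(cam,d,M); np.savez('/tmp/'+cam,p=p,d=d,C=C,E=np.array(M['extrinsics']))
    return p,d,C,M
E
python3 - <<'E'
from h import *
print(manip.state(), manip.tip_reach)
ims=[]
for c in ['scene','top']:
    p,d,C,M=snap(c,c+'0.png'); print(c,M['fx'],np.round(M['extrinsics'],3).tolist())
    for l in ['wide_gauge','narrow_gauge','rack','block','jig']:
        r=eyes.mark_of(c,l); print(c,l,[(round(x['conf'],2),np.round(x['centre'],3).tolist()) for x in r[:4]])
E
```

```text
pics
{'time_s': 0.0, 'joint_pos': array([-1.47812040e+00,  2.45797943e-01,  1.55906840e+00,  2.81130873e-05,
        1.33873225e+00, -1.74117648e-01]), 'qvel': array([ 0.00023155, -0.00213537, -0.00039393, -0.00020087,  0.00157873,
       -0.00035409]), 'tau': array([-1.99856069e-03, -4.29515862e+01, -3.26129472e+01, -2.23224270e-04,
        5.48984841e-03, -7.50471600e-06]), 'position': array([ 0.17130842, -0.62636268,  0.20686147]), 'tcp_rot': array([-1.00158293e-03,  9.91115768e-01,  1.32998228e-01,  5.44957158e-05]), 'contact_force': array([ 0.42215023, -0.03278461,  0.38245054]), 'torque': array([-0.00597584,  0.02796582, -0.03552095]), 'gripper_force': 0.0, 'width': 0.9970275669154297} 0.008
scene 397.79017311429754 [[-0.544, 0.634, -0.55, 1.159], [0.839, 0.397, -0.371, 0.372], [-0.017, -0.664, -0.748, 0.885], [0.0, 0.0, 0.0, 1.0]]
scene wide_gauge [(0.89, [0.752, -0.27, 0.071]), (0.77, [0.626, -0.112, 0.087])]
scene narrow_gauge [(0.6, [0.601, -0.197, 0.086]), (0.44, [0.614, -0.158, 0.0])]
scene rack [(0.94, [0.613, -0.16, 0.001]), (0.22, [0.525, 0.452, -0.0])]
scene block [(0.87, [0.578, 0.165, 0.142])]
scene jig [(0.92, [0.599, 0.172, -0.002])]
top 393.33816816687363 [[-0.106, -0.974, 0.202, 0.41], [-0.994, 0.104, -0.019, 0.014], [-0.002, -0.203, -0.979, 1.127], [0.0, 0.0, 0.0, 1.0]]
top wide_gauge [(0.83, [0.746, -0.272, 0.076]), (0.5, [0.628, -0.114, 0.084])]
top narrow_gauge [(0.6, [0.605, -0.202, 0.087])]
top rack [(0.94, [0.613, -0.155, 0.001])]
top block [(0.85, [0.584, 0.165, 0.14])]
top jig []
```

```bash
python3 -c "
import cv2,numpy as np
a=cv2.imread('pics/scene0.png');b=cv2.imread('pics/top0.png')
cv2.imwrite('pics/both.png',cv2.resize(np.vstack([a,b]),None,fx=.71,fy=.71))"
```

```text
(no output)
```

View pics/scene0.png

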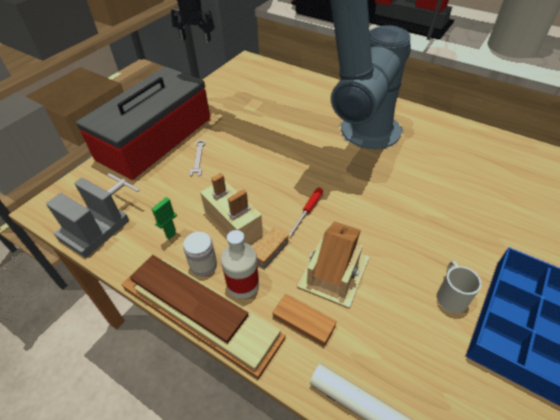

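View pics/top0.png

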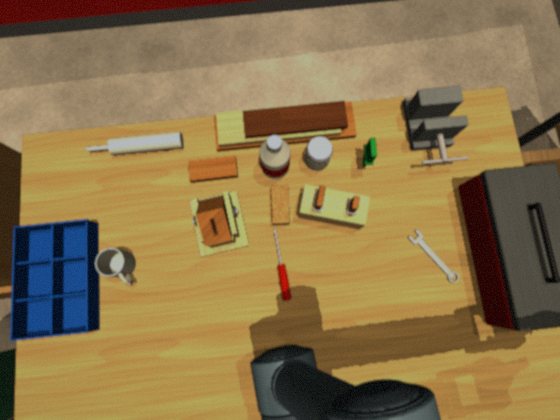

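Scene: the rack is at top-view px (335,207), with the wide gauge at px (320,197) and the narrow one at (355,205). The green look-alike is at (370,152). The leaning block's slot mouth is at (214,227), and the bottle at (274,155) stands near the rack.

```bash
python3 - <<'E'
from h import *
from h import eyes
for c in ['top','scene']:
    p,d,C,M=snap(c)
    def rect(sel):
        P=(C[sel][:,:2]*1000).astype(np.float32); return len(P),cv2.minAreaRect(P)
    near=lambda x,y,r:np.hypot(C[...,0]-x,C[...,1]-y)<r
    z=C[...,2]
    print(c,'rack top',rect(near(.613,-.157,.12)&(z>.078)&(z<.092)&(d>0)))
    print('wide handle top',rect(near(.627,-.113,.045)&(z>.125)&(d>0)), np.median(z[near(.627,-.113,.04)&(z>.125)]))
    print('narrow top',rect(near(.603,-.200,.045)&(z>.125)&(d>0)))
    print('jig base',rect(near(.6,.17,.12)&(z>.006)&(z<.014)&(d>0)))
    for l in ['solvent','tin','screwdriver','sanding_block','offcut','mug','wrench']:
        r=eyes.mark_of(c,l); print(l,[(round(x['conf'],2),np.round(x['centre'],3).tolist()) for x in r[:1]])
    # block end face: plane normal
    m=eyes.cut_out(c,'block')[0]['mask']&(d>0); P=C[m]
    best=None;rng=np.random.default_rng(0)
    n0=None
    for i in range(400):
        a=P[rng.choice(len(P),3,False)]; n=np.cross(a[1]-a[0],a[2]-a[0]); 
        if np.linalg.norm(n)<1e-9: continue
        n/=np.linalg.norm(n); n*=np.sign(n[2])
        if abs(n[2]-.866)>.06 or n[0]>0: continue
        k=np.abs((P-a[0])@n)<.002
        if best is None or k.sum()>best[0]: best=(k.sum(),k)
    if best is None: print('none'); continue
    Q=P[best[1]]; c0=Q.mean(0); n=np.linalg.svd(Q-c0)[2][2]; n*=np.sign(n[2]); print('face',len(P),len(Q),c0,n,np.degrees(np.arctan2(-n[1],-n[0])))
E
```

```text
top rack top (1589, ((614.9326171875, -158.1661376953125), (180.3955841064453, 81.09687805175781), 73.12482452392578))
wide handle top (149, ((627.9269409179688, -114.6601791381836), (16.277368545532227, 53.5638542175293), 73.58192443847656)) 0.15146991857444936
narrow top (109, ((601.910888671875, -200.73390197753906), (15.884706497192383, 35.09465026855469), 72.55846405029297))
jig base (778, ((611.26220703125, 165.07684326171875), (166.1567840576172, 160.0856170654297), 8.628971099853516))
solvent [(0.91, [0.774, -0.006, 0.003])]
tin [(0.95, [0.774, -0.135, 0.003])]
screwdriver [(0.65, [0.772, -0.134, 0.001])]
sanding_block [(0.81, [0.642, -0.013, -0.003])]
offcut [(0.84, [0.774, 0.175, 0.0])]
mug [(0.83, [0.526, 0.451, -0.002])]
wrench [(0.97, [0.452, -0.432, -0.001])]
face 1388 636 [0.57881636 0.16324322 0.1370603 ] [-0.48300114 -0.05398772  0.87395379] 6.377794839387357
scene rack top (949, ((650.1295166015625, -168.49826049804688), (183.6659698486328, 154.41073608398438), 72.75934600830078))
wide handle top (236, ((629.788818359375, -112.96687316894531), (18.791015625, 54.60088348388672), 74.38993072509766)) 0.14723864519115415
narrow top (146, ((602.7142333984375, -199.9342041015625), (18.46122932434082, 34.21319580078125), 72.57437133789062))
jig base (1099, ((609.04638671875, 181.87689208984375), (169.2685546875, 165.76358032226562), 7.641027450561523))
solvent [(0.89, [0.768, -0.009, -0.004])]
tin [(0.87, [0.777, -0.136, -0.0])]
screwdriver [(0.66, [0.766, -0.011, -0.002])]
sanding_block [(0.76, [0.646, -0.01, 0.001])]
offcut [(0.88, [0.771, 0.171, -0.0])]
mug [(0.74, [0.525, 0.451, 0.003])]
wrench [(0.71, [0.449, -0.434, -0.001])]Traceback (most recent call last):
  File "<stdin>", line 16, in <module>
IndexError: list index out of range
```

```bash
cat >> h.py <<'E'
def pose(yaw, tilt=0):
    """tool orientation: z down tilted forward by tilt in the yawed x-z plane, y along -yawed y"""
    c,s=np.cos(tilt),np.sin(tilt)
    z=np.array([s,0,-c]); y=np.array([0,-1.,0]); x=np.cross(y,z)
    return R.from_euler('z',yaw)*R.from_matrix(np.stack([x,y,z],1))
def plan(p0,R0,p1,R1,n):
    """rows n, constant; rounded to .01; returns the end pose"""
    rows=[];p,Q=np.array(p0,float),R0
    for i in range(n):
        k=n-i
        d=Q.inv().apply((np.array(p1)-p)/k)/.06; a=(Q.inv()*R1).as_rotvec()/k/.15
        d,a=np.round(d,2),np.round(a,2)
        p=p+Q.apply(d*.06); Q=Q*R.from_rotvec(a*.15); rows.append((*d,*a))
    for r in rows: print(' '.join(f'{v:.2f}' for v in r))
    print('max',np.abs(rows).max(),'end err mm',np.round((p-p1)*1000,2))
    return p,Q
def now(): s=manip.state(); return s['position'],rot(s['tcp_rot']),s
E
python3 - <<'E'
from h import *
D=np.load('/tmp/top.npz');C=D['C'];d=D['d']
b=(d>0)&(C[...,2]>.05)&(C[...,1]<-.3)&(C[...,0]>.1)&(C[...,0]<.9)
P=C[b];print(P.min(0),P.max(0)); q=P[(P[:,0]>.3)&(P[:,1]>-.75)&(P[:,1]<-.4)]; print(q.min(0),q.max(0))
p,Q,s=now()
p,Q=plan(p,Q,[.28,-.50,.33],R.from_euler('z',0)*pose(np.radians(8)),5)
plan(p,Q,[.59,-.1145,.34],pose(np.radians(-16.8)),11)
E
```

```text
[ 0.2497613  -0.72583641  0.05000135] [ 0.89998113 -0.41787232  0.20358615]
[ 0.30001343 -0.72583641  0.05000135] [ 0.89998113 -0.41787232  0.20358615]
0.46 -0.31 -0.41 0.00 -0.00 0.17
0.45 -0.33 -0.41 0.00 -0.00 0.17
0.45 -0.34 -0.40 0.00 -0.00 0.17
0.43 -0.34 -0.41 0.00 -0.00 0.17
0.43 -0.36 -0.40 0.00 -0.00 0.17
max 0.46 end err mm [-0.04  0.04 -0.2 ]
0.55 -0.51 -0.02 -0.00 -0.00 0.26
0.53 -0.53 -0.01 -0.00 -0.00 0.26
0.50 -0.55 -0.02 -0.00 -0.00 0.26
0.48 -0.57 -0.01 -0.00 -0.00 0.26
0.46 -0.59 -0.02 -0.00 -0.00 0.26
0.44 -0.61 -0.01 -0.00 -0.00 0.26
0.41 -0.63 -0.02 -0.00 -0.00 0.26
0.39 -0.64 -0.01 -0.00 -0.00 0.27
0.36 -0.66 -0.02 -0.00 -0.00 0.26
0.33 -0.67 -0.01 -0.00 -0.00 0.27
0.31 -0.69 -0.02 -0.00 -0.00 0.26
max 0.69 end err mm [ 0.17 -0.14  0.01]
```

>>> carry_out([
  {"dz":-0.5},
  {"dx":0.46,"dy":-0.31,"dz":-0.5,"az":0.17},
  {"dx":0.45,"dy":-0.33,"dz":-0.4,"az":0.17},
  {"dx":0.45,"dy":-0.34,"dz":-0.4,"az":0.17},
  {"dx":0.43,"dy":-0.34,"dz":-0.25,"az":0.17},
  {"dx":0.43,"dy":-0.36,"az":0.17},
])

```text
invalid input at $.increments[0]: expected keys ax, ay, az, dx, dy, dz, jaw
```

>>> carry_out([
  {"dx":0.55,"dy":-0.51,"az":0.26},
  {"dx":0.53,"dy":-0.53,"az":0.26},
  {"dx":0.5,"dy":-0.55,"az":0.26},
  {"dx":0.48,"dy":-0.57,"az":0.26},
  {"dx":0.46,"dy":-0.59,"az":0.26},
  {"dx":0.44,"dy":-0.61,"az":0.26},
  {"dx":0.41,"dy":-0.63,"az":0.26},
  {"dx":0.39,"dy":-0.64,"az":0.26},
  {"dx":0.36,"dy":-0.66,"az":0.26},
  {"dx":0.33,"dy":-0.67,"az":0.26},
  {"dx":0.31,"dy":-0.69,"az":0.26},
  {"jaw":0.0},
])

```text
invalid input at $.increments[0]: expected keys ax, ay, az, dx, dy, dz, jaw
```

```bash
python3 - <<'E'
from h import *
p,Q,s=now(); print(s['time_s'],p,Q.as_matrix().round(3).tolist(),s['width'],s['joint_pos'])
p,d,C,M=snap('wrist','w1.png'); print(np.round(M['extrinsics'],3).tolist())
z=C[...,2]
def rect(sel):
    P=(C[sel][:,:2]*1000).astype(np.float32); return len(P),cv2.minAreaRect(P)
near=lambda x,y,r:np.hypot(C[...,0]-x,C[...,1]-y)<r
for n,x,y in [('wide',.6285,-.1145),('narrow',.602,-.2)]:
    k=near(x,y,.045)&(z>.145)&(z<.165); print(n,rect(k),np.median(z[k]))
k=near(.613,-.157,.11)&(z>.08)&(z<.09); print('rack',rect(k),np.median(z[k]))
E
```

```text
1.5 [ 0.17136866 -0.62701482  0.20800112] [[0.965, 0.264, 0.0], [0.264, -0.965, -0.0], [0.0, 0.0, -1.0]] 0.9980131099250686 [-1.47812118e+00  2.45083238e-01  1.55779975e+00  2.86084612e-05
  1.33870641e+00 -1.74088382e-01]
[[0.263, -0.923, -0.28, 0.243], [-0.965, -0.251, -0.077, -0.608], [0.001, 0.29, -0.957, 0.374], [0.0, 0.0, 0.0, 1.0]]
wide (0, ((0.0, 0.0), (0.0, 0.0), 0.0)) nan
narrow (0, ((0.0, 0.0), (0.0, 0.0), 0.0)) nan
rack (0, ((0.0, 0.0), (0.0, 0.0), 0.0)) nan
  return _methods._mean(a, axis=axis, dtype=dtype,
  ret = ret.dtype.type(ret / rcount)
```

View pics/w1.png

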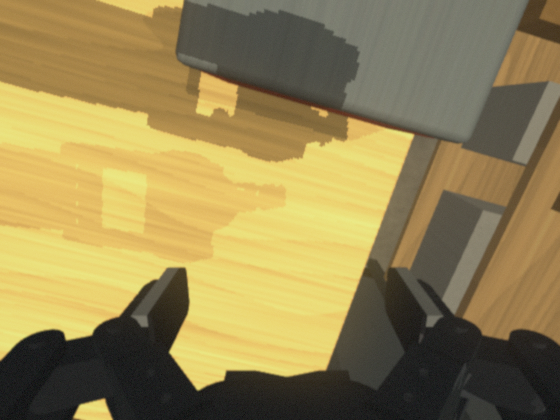

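The calls were refused because every key must be given. The wrist picture shows only the toolbox (px 180-520, 0-140) and the fingers, so the arm is still at the start.

>>> carry_out([
  {"dx":0,"dy":0,"dz":-0.5,"ax":0,"ay":0,"az":0,"jaw":1},
  {"dx":0.46,"dy":-0.31,"dz":-0.5,"ax":0,"ay":0,"az":0.17,"jaw":1},
  {"dx":0.45,"dy":-0.33,"dz":-0.4,"ax":0,"ay":0,"az":0.17,"jaw":1},
  {"dx":0.45,"dy":-0.34,"dz":-0.4,"ax":0,"ay":0,"az":0.17,"jaw":1},
  {"dx":0.43,"dy":-0.34,"dz":-0.25,"ax":0,"ay":0,"az":0.17,"jaw":1},
  {"dx":0.43,"dy":-0.36,"dz":0,"ax":0,"ay":0,"az":0.17,"jaw":1},
])

```text
time_s: 2.3
position: [0.2808, -0.4998, 0.3331]
tcp_rot: [0.002, 0.998, 0.069, 0.0]
contact_force: [0.7, -1.0, 0.1]
width: 0.996
gripper_force: 0.0
```

>>> carry_out([
  {"dx":0.55,"dy":-0.51,"dz":0,"ax":0,"ay":0,"az":0.26,"jaw":1},
  {"dx":0.53,"dy":-0.53,"dz":0,"ax":0,"ay":0,"az":0.26,"jaw":1},
  {"dx":0.5,"dy":-0.55,"dz":0,"ax":0,"ay":0,"az":0.26,"jaw":1},
  {"dx":0.48,"dy":-0.57,"dz":0,"ax":0,"ay":0,"az":0.26,"jaw":1},
  {"dx":0.46,"dy":-0.59,"dz":0,"ax":0,"ay":0,"az":0.26,"jaw":1},
  {"dx":0.44,"dy":-0.61,"dz":0,"ax":0,"ay":0,"az":0.26,"jaw":1},
  {"dx":0.41,"dy":-0.63,"dz":0,"ax":0,"ay":0,"az":0.26,"jaw":1},
  {"dx":0.39,"dy":-0.64,"dz":0,"ax":0,"ay":0,"az":0.26,"jaw":1},
  {"dx":0.36,"dy":-0.66,"dz":0,"ax":0,"ay":0,"az":0.26,"jaw":1},
  {"dx":0.33,"dy":-0.67,"dz":0,"ax":0,"ay":0,"az":0.26,"jaw":1},
  {"dx":0.31,"dy":-0.69,"dz":0,"ax":0,"ay":0,"az":0.26,"jaw":0},
  {"dx":0,"dy":0,"dz":0,"ax":0,"ay":0,"az":0,"jaw":0},
])

```text
time_s: 3.8
position: [0.591, -0.1122, 0.3307]
tcp_rot: [-0.0, 0.99, -0.142, -0.0]
contact_force: [0.1, 0.1, 0.6]
width: 0.605
gripper_force: 0.0
```

```bash
cat > look.py <<'E'
from h import *
import sys
p,Q,s=now(); print(s['time_s'],p,Q.as_matrix().round(3).tolist(),s['width'],s['joint_pos'])
p,d,C,M=snap('wrist',sys.argv[1]); print(np.round(M['extrinsics'],3).tolist())
z=C[...,2]
def rect(sel):
    P=(C[sel][:,:2]*1000).astype(np.float32); return len(P),cv2.minAreaRect(P) if len(P) else 0
near=lambda x,y,r:np.hypot(C[...,0]-x,C[...,1]-y)<r
for n,x,y in [('wide',.6285,-.1145),('narrow',.602,-.2)]:
    k=near(x,y,.045)&(z>.145)&(z<.165); print(n,rect(k),np.median(z[k]) if k.any() else 0)
k=near(.613,-.157,.11)&(z>.08)&(z<.09); print('rack',rect(k),np.median(z[k]) if k.any() else 0)
E
python3 look.py w2.png
```

```text
3.8 [ 0.59097223 -0.11217085  0.33071516] [[0.959, -0.282, -0.0], [-0.282, -0.959, 0.0], [-0.0, -0.0, -1.0]] 0.6047418233142059 [-3.76016645e-01  5.86189776e-02  1.54417598e+00  2.95015982e-04
  1.53919416e+00  1.48064834e+00]
[[-0.283, -0.918, -0.278, 0.662], [-0.959, 0.271, 0.082, -0.133], [0.0, 0.29, -0.957, 0.497], [0.0, 0.0, 0.0, 1.0]]
wide (850, ((628.208740234375, -114.2659912109375), (16.368820190429688, 53.65163040161133), 72.63790130615234)) 0.15316135270545858
narrow (563, ((601.602783203125, -199.8114776611328), (16.47376251220703, 34.16039276123047), 73.21810150146484)) 0.1531090850438806
rack (7843, ((614.70751953125, -156.9588623046875), (180.34646606445312, 80.30916595458984), 72.7740707397461)) 0.08551456856621265
```

View pics/w2.png

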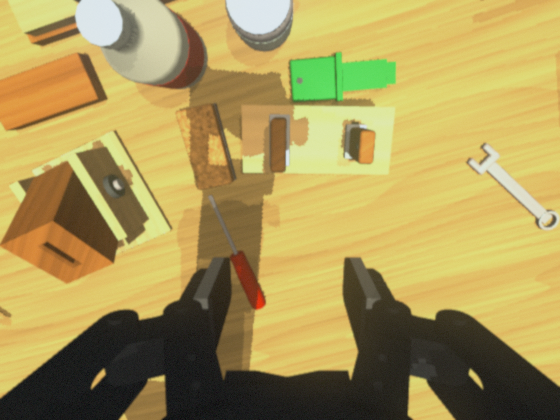

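Wide gauge handle is at px (278,142), narrow at (366,147), and the block's slot at (65,252), dark with its long side running along the lean. The measurements agree with the top view.

```bash
python3 - <<'E'
from h import *
p,Q,s=now()
p,Q=plan(p,Q,[.6283,-.1144,.21],pose(np.radians(-17)),4)
p,Q=plan(p,Q,[.6283,-.1144,.116],pose(np.radians(-17)),5)
# block face from wrist and top
for c in ['wrist','top']:
    D=np.load(f'/tmp/{c}.npz');C=D['C'];d=D['d']
    near=(np.linalg.norm(C-[.581,.165,.139],axis=-1)<.07)&(d>0); P=C[near]
    rng=np.random.default_rng(0);best=(0,)
    for i in range(600):
        a=P[rng.choice(len(P),3,False)]; n=np.cross(a[1]-a[0],a[2]-a[0]); n/=np.linalg.norm(n)+1e-12; n*=np.sign(n[2])
        if abs(n[2]-.866)>.06 or n[0]>0: continue
        k=np.abs((P-a[0])@n)<.0015
        if k.sum()>best[0]: best=(k.sum(),k)
    Q_=P[best[1]]; c0=Q_.mean(0); n=np.linalg.svd(Q_-c0)[2][2]; n*=np.sign(n[2])
    yaw=np.arctan2(-n[1],-n[0]); print(c,len(Q_),c0,n,'yaw',np.degrees(yaw),'tilt',np.degrees(np.arccos(n[2])))
    yh=np.array([-np.sin(yaw),np.cos(yaw),0]);yh-=n*(yh@n);yh/=np.linalg.norm(yh);xh=np.cross(yh,n)
    uv=np.stack([(Q_-c0)@xh,(Q_-c0)@yh],1)*1000
    r=cv2.minAreaRect(uv.astype(np.float32)); print('face rect',r, 'origin guess',c0+xh*r[0][0]/1000+yh*r[0][1]/1000)
    # slot: rays through deep pixels intersected with plane
    o=D['E'][:3,3]; V=C-o; t=((c0-o)@n)/(V@n); X=o+V*t[...,None]; dep=(C-c0)@n
    w=(X-c0); wu=w@xh*1000-r[0][0]; wv=w@yh*1000-r[0][1]
    k=(d>0)&(abs(wu)<32)&(abs(wv)<25)&(dep<-.004)
    q=np.stack([wu[k],wv[k]],1).astype(np.float32); print('slot',len(q),cv2.minAreaRect(q) if len(q)>3 else 0)
    if len(q)>3:
        g=cv2.minAreaRect(q)[0]; print('slot centre',c0+xh*(r[0][0]+g[0])/1000+yh*(r[0][1]+g[1])/1000)
E
```

```text
0.15 -0.04 0.50 0.00 0.00 0.02
0.15 -0.04 0.50 0.00 0.00 0.01
0.16 -0.04 0.51 0.00 0.00 0.02
0.15 -0.05 0.50 0.00 0.00 0.01
max 0.51 end err mm [-0.06  0.23  0.12]
0.00 0.00 0.31 0.00 0.00 0.00
0.00 0.00 0.31 0.00 0.00 0.00
0.00 0.00 0.32 0.00 0.00 0.00
0.00 0.00 0.31 0.00 0.00 0.00
0.00 0.00 0.32 0.00 0.00 0.00
max 0.32 end err mm [-0.11  0.22 -0.08]
wrist 3292 [0.58255277 0.16504752 0.14050816] [-0.49435758 -0.06622446  0.86673231] yaw 7.629954825193685 tilt 29.91889471995713
face rect ((-4.435932159423828, 0.5600242614746094), (72.22720336914062, 91.90254211425781), 89.6064224243164) origin guess [0.57866769 0.1650921  0.13829563]
slot 161 ((2.1421966552734375, -2.628772020339966), (7.213677883148193, 43.34965133666992), 89.93895721435547)
slot centre [0.580857   0.16273313 0.1393641 ]
top 535 [0.57890859 0.16320833 0.13754533] [-0.50101077 -0.06708435  0.86283712] yaw 7.62642990038777 tilt 30.36335708045497
face rect ((0.3616676330566406, 1.1424331665039062), (69.4654769897461, 90.68888092041016), 89.91812133789062) origin guess [0.57906627 0.16438207 0.13772815]
slot 57 ((4.722814559936523, -9.101194381713867), (47.29829406738281, 31.360763549804688), 8.432343482971191)
slot centre [0.5843131  0.15590219 0.14011544]<stdin>:21: RuntimeWarning: divide by zero encountered in divide
<stdin>:21: RuntimeWarning: invalid value encountered in multiply
```

>>> carry_out([
  {"dx":0.15,"dy":-0.04,"dz":0.5,"ax":0,"ay":0,"az":0.02,"jaw":0},
  {"dx":0.15,"dy":-0.04,"dz":0.5,"ax":0,"ay":0,"az":0.01,"jaw":0},
  {"dx":0.16,"dy":-0.04,"dz":0.51,"ax":0,"ay":0,"az":0.02,"jaw":0},
  {"dx":0.15,"dy":-0.05,"dz":0.5,"ax":0,"ay":0,"az":0.01,"jaw":0},
  {"dx":0,"dy":0,"dz":0,"ax":0,"ay":0,"az":0,"jaw":0},
])

```text
time_s: 4.47
position: [0.626, -0.1157, 0.2074]
tcp_rot: [-0.001, 0.989, -0.149, -0.003]
contact_force: [-0.5, 0.6, 0.1]
width: 0.499
gripper_force: 0.0
```

```bash
python3 - <<'E'
from h import *
p,Q,s=now(); print(s['time_s'],p,s['width'],s['contact_force'],(pose(np.radians(-17)).inv()*Q).as_rotvec())
plan(p,Q,[.6283,-.1144,.116],pose(np.radians(-17)),5)
E
```

```text
4.475 [ 0.62598669 -0.11571618  0.20737794] 0.498509607228789 [-0.48815514  0.62356789  0.10562745] [ 0.00011328 -0.00604912  0.00310048]
0.01 -0.01 0.30 -0.00 0.01 -0.00
0.01 -0.01 0.31 -0.00 0.01 -0.01
0.01 -0.00 0.30 -0.00 0.01 -0.00
0.00 -0.01 0.31 -0.00 0.01 -0.01
0.01 -0.00 0.30 -0.00 0.00 -0.00
max 0.31 end err mm [ 0.25 -0.21  0.17]
```

>>> carry_out([
  {"dx":0.03,"dy":-0.01,"dz":0.3,"ax":0,"ay":0.01,"az":0,"jaw":0},
  {"dx":0.02,"dy":-0.01,"dz":0.3,"ax":0,"ay":0.01,"az":0,"jaw":0},
  {"dx":0,"dy":-0.01,"dz":0.3,"ax":0,"ay":0.01,"az":0,"jaw":0},
  {"dx":0,"dy":0,"dz":0.3,"ax":0,"ay":0.01,"az":0,"jaw":0},
  {"dx":0,"dy":0,"dz":0.3,"ax":0,"ay":0,"az":0,"jaw":0},
  {"dx":0,"dy":0,"dz":0,"ax":0,"ay":0,"az":0,"jaw":0},
  {"dx":0,"dy":0,"dz":0,"ax":0,"ay":0,"az":0,"jaw":0},
])

```text
time_s: 5.35
position: [0.632, -0.1147, 0.1209]
tcp_rot: [0.001, 0.989, -0.149, 0.003]
contact_force: [-0.5, -0.0, -0.4]
width: 0.499
gripper_force: 0.0
```

```bash
python3 - <<'E'
from h import *
p,Q,s=now(); print(s['time_s'],p,s['width'],s['contact_force'],(pose(np.radians(-17)).inv()*Q).as_rotvec(), Q.inv().apply([.6283,-.1144,.116]-p)*1000)
E
```

```text
5.35 [ 0.63202592 -0.11465171  0.12088763] 0.49864336571656404 [-0.46722734 -0.00446162 -0.43006285] [-4.65761582e-05  6.91624795e-03  1.92609707e-03] [-3.6687807   0.85544872  4.86240892]
```

>>> carry_out([
  {"dx":-0.06,"dy":0.01,"dz":0.08,"ax":0,"ay":-0.05,"az":-0.01,"jaw":0},
  {"dx":0,"dy":0,"dz":0,"ax":0,"ay":0,"az":0,"jaw":0},
  {"dx":0,"dy":0,"dz":0,"ax":0,"ay":0,"az":0,"jaw":0},
])

```text
time_s: 5.72
position: [0.6281, -0.1141, 0.1158]
tcp_rot: [-0.0, 0.989, -0.148, -0.001]
contact_force: [-0.1, 0.2, 0.6]
width: 0.495
gripper_force: 0.0
```

>>> carry_out([
  {"dx":0,"dy":0,"dz":0,"ax":0,"ay":0,"az":0,"jaw":-1},
  {"dx":0,"dy":0,"dz":0,"ax":0,"ay":0,"az":0,"jaw":-1},
  {"dx":0,"dy":0,"dz":0,"ax":0,"ay":0,"az":0,"jaw":-1},
  {"dx":0,"dy":0,"dz":0,"ax":0,"ay":0,"az":0,"jaw":-1},
  {"dx":0,"dy":0,"dz":0,"ax":0,"ay":0,"az":0,"jaw":-1},
], newtons=60)

```text
time_s: 6.35
position: [0.6283, -0.1141, 0.116]
tcp_rot: [-0.0, 0.989, -0.148, -0.0]
contact_force: [0.4, 0.4, 3.0]
width: 0.168
gripper_force: 62.1
```

```bash
python3 - <<'E'
from h import *
p,Q,s=now(); print(s['time_s'],p,s['width'],s['contact_force'],s['gripper_force'],(pose(np.radians(-17)).inv()*Q).as_rotvec(), Q.inv().apply([.6283,-.1144,.116]-p)*1000)
np.savez('/tmp/grasp',p=p,R=Q.as_matrix())
E
```

```text
6.35 [ 0.62832704 -0.11409498  0.11598846] 0.16786450028475117 [0.39686181 0.41962454 2.96105387] 62.06596612930298 [ 8.94288308e-05 -6.61987683e-04  5.06495351e-04] [ 0.06346363  0.29956934 -0.01161241]
```

```bash
cat >> h.py <<'E'
YAW=np.radians(7.63); TILT=np.radians(30)
RB=pose(YAW,TILT)   # tool orientation at the block; tool x = block x
n=-RB.as_matrix()[:,2]; xh=RB.as_matrix()[:,0]; yh=np.cross(n,xh)
mouth=np.array([.579,.1647,.138])
E
python3 - <<'E'
from h import *
print(n,xh,yh)
D=np.load('/tmp/grasp.npz');p=D['p'];Q=R.from_matrix(D['R'])
p,Q=plan(p,Q,[.6283,-.114,.250],Q,4)
q=mouth+n*.16-xh*.06;print(q)
plan(p,Q,q,RB,11)
E
```

```text
[-0.49557308 -0.06638769  0.8660254 ] [0.85835775 0.11498684 0.5       ] [-1.32775371e-01  9.91146155e-01  1.38777878e-17]
-0.00 -0.00 -0.56 0.00 0.00 0.00
-0.00 -0.00 -0.56 0.00 0.00 0.00
-0.00 -0.00 -0.56 0.00 0.00 0.00
-0.00 -0.00 -0.55 0.00 0.00 0.00
max 0.56 end err mm [ 0.11 -0.13 -0.21]
[0.44820684 0.14717876 0.24656406]
-0.38 -0.30 0.01 0.07 0.31 -0.25
-0.37 -0.31 -0.01 0.07 0.31 -0.26
-0.35 -0.33 -0.02 0.07 0.31 -0.25
-0.34 -0.34 -0.04 0.07 0.31 -0.26
-0.32 -0.35 -0.05 0.07 0.31 -0.26
-0.31 -0.37 -0.06 0.07 0.31 -0.25
-0.29 -0.38 -0.07 0.07 0.32 -0.26
-0.27 -0.39 -0.07 0.06 0.31 -0.25
-0.25 -0.40 -0.08 0.07 0.32 -0.26
-0.23 -0.41 -0.09 0.06 0.31 -0.25
-0.21 -0.41 -0.10 0.07 0.32 -0.26
max 0.41 end err mm [ 0.31 -0.19 -0.16]
```

>>> carry_out([
  {"dx":0,"dy":0,"dz":-0.2,"ax":0,"ay":0,"az":0,"jaw":-1},
  {"dx":0,"dy":0,"dz":-0.5,"ax":0,"ay":0,"az":0,"jaw":-1},
  {"dx":0,"dy":0,"dz":-0.5,"ax":0,"ay":0,"az":0,"jaw":-1},
  {"dx":0,"dy":0,"dz":-0.5,"ax":0,"ay":0,"az":0,"jaw":-1},
  {"dx":0,"dy":0,"dz":-0.53,"ax":0,"ay":0,"az":0,"jaw":-1},
  {"dx":0,"dy":0,"dz":0,"ax":0,"ay":0,"az":0,"jaw":-1},
])

```text
time_s: 7.1
position: [0.6296, -0.1147, 0.2528]
tcp_rot: [0.001, 0.989, -0.148, 0.002]
contact_force: [-1.1, -0.4, -1.0]
width: 0.168
gripper_force: 61.7
```

>>> carry_out([
  {"dx":-0.38,"dy":-0.3,"dz":0.01,"ax":0.07,"ay":0.31,"az":-0.25,"jaw":-1},
  {"dx":-0.37,"dy":-0.31,"dz":-0.01,"ax":0.07,"ay":0.31,"az":-0.26,"jaw":-1},
  {"dx":-0.35,"dy":-0.33,"dz":-0.02,"ax":0.07,"ay":0.31,"az":-0.25,"jaw":-1},
  {"dx":-0.34,"dy":-0.34,"dz":-0.04,"ax":0.07,"ay":0.31,"az":-0.26,"jaw":-1},
  {"dx":-0.32,"dy":-0.35,"dz":-0.05,"ax":0.07,"ay":0.31,"az":-0.26,"jaw":-1},
  {"dx":-0.31,"dy":-0.37,"dz":-0.06,"ax":0.07,"ay":0.31,"az":-0.25,"jaw":-1},
  {"dx":-0.29,"dy":-0.38,"dz":-0.07,"ax":0.07,"ay":0.32,"az":-0.26,"jaw":-1},
  {"dx":-0.27,"dy":-0.39,"dz":-0.07,"ax":0.06,"ay":0.31,"az":-0.25,"jaw":-1},
  {"dx":-0.25,"dy":-0.4,"dz":-0.08,"ax":0.07,"ay":0.32,"az":-0.26,"jaw":-1},
  {"dx":-0.23,"dy":-0.41,"dz":-0.09,"ax":0.06,"ay":0.31,"az":-0.25,"jaw":-1},
  {"dx":-0.21,"dy":-0.41,"dz":-0.1,"ax":0.07,"ay":0.32,"az":-0.26,"jaw":-1},
  {"dx":0,"dy":0,"dz":0,"ax":0,"ay":0,"az":0,"jaw":-1},
])

```text
time_s: 8.6
position: [0.446, 0.148, 0.2433]
tcp_rot: [-0.018, 0.964, 0.066, 0.256]
contact_force: [1.2, 0.5, -1.3]
width: 0.166
gripper_force: 61.7
```

>>> carry_out([
  {"dx":0,"dy":0,"dz":0,"ax":0,"ay":0,"az":0,"jaw":-1},
  {"dx":0,"dy":0,"dz":0,"ax":0,"ay":0,"az":0,"jaw":-1},
  {"dx":0,"dy":0,"dz":0,"ax":0,"ay":0,"az":0,"jaw":-1},
])

```text
time_s: 8.98
position: [0.4487, 0.1465, 0.2461]
tcp_rot: [-0.017, 0.964, 0.064, 0.258]
contact_force: [-0.5, 0.4, 0.4]
width: 0.166
gripper_force: 61.7
```

```bash
cat > blk.py <<'E'
from h import *
import sys
p,Q,s=now(); print(s['time_s'],p,s['width'],s['gripper_force'],'roterr',(RB.inv()*Q).as_rotvec().round(4),'in block axes mm',[round(float((p-mouth)@a)*1000,1) for a in (xh,yh,n)])
pic,d,C,M=snap('wrist',sys.argv[1]); E=np.array(M['extrinsics']); o=E[:3,3]
w=C-mouth; a=np.stack([w@xh,w@yh,w@n],-1)*1000
face=(d>0)&(abs(a[...,0])<43)&(abs(a[...,1])<33)&(abs(a[...,2])<6)
P=C[face]; c0=P.mean(0)
for _ in range(4):
    k=np.abs((P-c0)@n)<.0015 if _==0 else np.abs((P-c0)@m)<.0012
    if _==0: k=np.abs((P-mouth)@n-np.median((P-mouth)@n))<.0015
    c0=P[k].mean(0); m=np.linalg.svd(P[k]-c0)[2][2]; m*=np.sign(m[2])
print('face pts',k.sum(),'normal in block axes',[(m@v).round(4) for v in (xh,yh,n)],'offset along n mm',((c0-mouth)@n*1000).round(2))
h=np.median((P[k]-mouth)@n)*1000
full=(d>0)&(abs(a[...,0])<60)&(abs(a[...,1])<50)&(abs(a[...,2]-h)<1.5)
print('face rect',cv2.minAreaRect(a[full][:,:2].astype(np.float32)))
V=C-o; t=((c0-o)@n)/(V@n); X=(o+V*t[...,None]-mouth)*1000
u=X@xh; v=X@yh
deep=(d>0)&(abs(u)<30)&(abs(v)<15)&(a[...,2]<h-3.2)
if deep.sum()>5:
    print('slot deep>3',deep.sum(),cv2.minAreaRect(np.stack([u[deep],v[deep]],1).astype(np.float32)))
# rectified view of the face
Rt=E[:3,:3]; g=np.mgrid[-35:35:.2,-50:50:.2]; W=c0+((-c0+mouth)@n)*0*n
base=mouth+n*h/1000
W=base+(g[1][...,None]*xh+g[0][...,None]*yh)/1000; q=(W-o)@Rt
mx=(q[...,0]/q[...,2]*M['fx']+M['cx']).astype(np.float32); my=(q[...,1]/q[...,2]*M['fy']+M['cy']).astype(np.float32)
r=cv2.remap(pic,mx,my,cv2.INTER_LINEAR); np.save('/tmp/rect',r)
full=cv2.resize(pic,(500,375)); big=np.vstack([full[190:], r[:,:,:]]) if 0 else r
cv2.imwrite('pics/r_'+sys.argv[1],np.vstack([r,cv2.resize(pic,(500,375))[:240]])[:,:,::-1])
E
python3 blk.py b1.png
```

```text
8.975 [0.44869182 0.1464873  0.24610194] 0.16600698839151184 61.65794491767883 roterr [ 0.0001 -0.001   0.0008] in block axes mm [-59.9, -0.7, 159.4]
face pts 5435 normal in block axes [np.float64(-0.0002), np.float64(0.0007), np.float64(1.0)] offset along n mm 0.5
face rect ((-0.5390167236328125, 0.7442398071289062), (70.145751953125, 90.15685272216797), 89.97048950195312)
slot deep>3 423 ((-0.4702281951904297, 0.4651193618774414), (45.417747497558594, 10.185744285583496), 0.10413350909948349)blk.py:16: RuntimeWarning: divide by zero encountered in divide
  V=C-o; t=((c0-o)@n)/(V@n); X=(o+V*t[...,None]-mouth)*1000
blk.py:16: RuntimeWarning: invalid value encountered in multiply
  V=C-o; t=((c0-o)@n)/(V@n); X=(o+V*t[...,None]-mouth)*1000
```

View pics/r_b1.png

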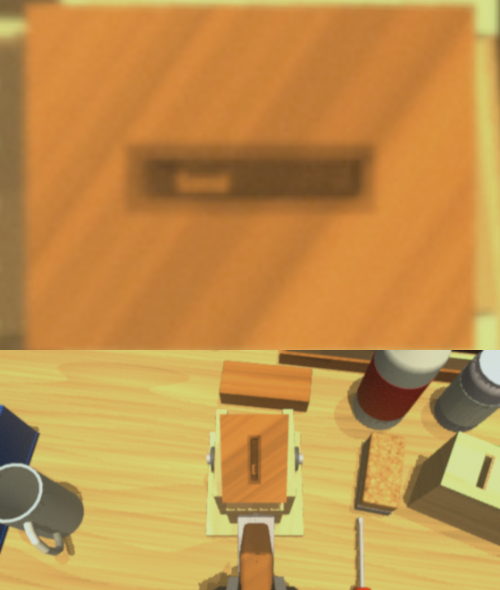

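The rectified face shows the slot mouth (bevel) at px x 128–373, y 145–212, about +0.6 mm in block y from my guess and well aligned. The gauge is held in the jaws and visible below.

```bash
python3 - <<'E'
from h import *
D=np.load('/tmp/wrist.npz');C=D['C'];d=D['d'];p,Q,s=now()
t=Q.inv().apply((C-p).reshape(-1,3)).reshape(C.shape)*1000
k=(d>0)&(abs(t[...,0])<40)&(abs(t[...,1])<20)
for nm,lo,hi in [('handle top',-42,-33),('shoulder top',19,26)]:
    q=t[k&(t[...,2]>lo)&(t[...,2]<hi)]
    if len(q)>5: print(nm,len(q),np.percentile(q,[2,50,98],axis=0).round(1).tolist(),cv2.minAreaRect(q[:,:2].astype(np.float32)))
q=t[k&(t[...,2]>-45)]; print(np.histogram(q[:,2],bins=range(-45,115,5))); 
b=t[k&(t[...,2]>35)&(t[...,2]<110)]; print('blade',len(b),np.percentile(b,[2,50,98],axis=0).round(1).tolist() if len(b) else 0)
E
```

```text
handle top 4468 [[-23.8, -16.1, -40.6], [7.1, 0.3, -37.0], [26.7, 16.3, -33.9]] ((1.5212554931640625, 2.4046096801757812), (36.99280548095703, 53.171409606933594), 67.75300598144531)
shoulder top 674 [[-1.9, -11.5, 20.7], [25.8, -0.9, 22.9], [30.3, 12.1, 24.8]] ((9.861364364624023, 0.29808807373046875), (23.920740127563477, 41.37238693237305), 89.18563842773438)
(array([ 386, 4088,  481,  211,  115,  106,   98,   90,   79,   74,   74,
         57,   61,  656,   73,    6,    0,    0,    0,    0,    0,    0,
          0,    0,    0,    1,    9,    0,    0,    0,    0]), array([-45, -40, -35, -30, -25, -20, -15, -10,  -5,   0,   5,  10,  15,
        20,  25,  30,  35,  40,  45,  50,  55,  60,  65,  70,  75,  80,
        85,  90,  95, 100, 105, 110]))
blade 10 [[18.0, -1.3, 84.9], [18.1, 0.2, 87.4], [18.3, 1.8, 89.8]]
```

>>> carry_out([
  {"dx":0.3,"dy":-0.03,"dz":0,"ax":0,"ay":0,"az":0,"jaw":-1},
  {"dx":0.4,"dy":0,"dz":0.2,"ax":0,"ay":0,"az":0,"jaw":-1},
  {"dx":0.29,"dy":0,"dz":0.2,"ax":0,"ay":0,"az":0,"jaw":-1},
  {"dx":0,"dy":0,"dz":0,"ax":0,"ay":0,"az":0,"jaw":-1},
  {"dx":0,"dy":0,"dz":0,"ax":0,"ay":0,"az":0,"jaw":-1},
  {"dx":0,"dy":0,"dz":0,"ax":0,"ay":0,"az":0,"jaw":-1},
])

```text
time_s: 9.78
position: [0.5105, 0.1572, 0.2551]
tcp_rot: [-0.018, 0.964, 0.064, 0.258]
contact_force: [0.3, -0.4, -1.4]
width: 0.166
gripper_force: 61.6
```

```bash
cat > st.py <<'E'
from h import *
p,Q,s=now(); print(round(s['time_s'],2),'roterr',(RB.inv()*Q).as_rotvec().round(4),'block mm',[round(float((p-mouth)@a)*1000,1) for a in (xh,yh,n)],'F block',[round(float(s['contact_force']@a),1) for a in (xh,yh,n)],'w',s['width'],s['gripper_force'])
E
python3 st.py
```

```text
9.78 roterr [ 0.0007 -0.0002 -0.0002] block mm [-1.2, 1.7, 135.9] F block [-0.6, -0.4, -1.4] w 0.16612495005671865 61.649683713912964
```

>>> carry_out([
  {"dx":0.01,"dy":0.01,"dz":0.15,"ax":0,"ay":0,"az":0,"jaw":-1},
  {"dx":0,"dy":0,"dz":0.15,"ax":0,"ay":0,"az":0,"jaw":-1},
  {"dx":0,"dy":0,"dz":0.1,"ax":0,"ay":0,"az":0,"jaw":-1},
  {"dx":0,"dy":0,"dz":0,"ax":0,"ay":0,"az":0,"jaw":-1},
  {"dx":0,"dy":0,"dz":0,"ax":0,"ay":0,"az":0,"jaw":-1},
])

```text
time_s: 10.4
position: [0.5235, 0.1584, 0.2347]
tcp_rot: [-0.018, 0.964, 0.064, 0.258]
contact_force: [0.0, 0.5, -0.5]
width: 0.167
gripper_force: 61.7
```

```bash
python3 st.py
```

```text
10.4 roterr [ 0.0007 -0.0002 -0.0003] block mm [-0.0, 1.1, 111.7] F block [-0.2, 0.5, -0.5] w 0.16716733307068163 61.65667176246643
```

Aligned within tolerance; enter the slot gently.

>>> carry_out([
  {"dx":-0.01,"dy":0,"dz":0.1,"ax":0,"ay":0,"az":0,"jaw":-1},
  {"dx":0,"dy":0,"dz":0.1,"ax":0,"ay":0,"az":0,"jaw":-1},
  {"dx":0,"dy":0,"dz":0.1,"ax":0,"ay":0,"az":0,"jaw":-1},
  {"dx":0,"dy":0,"dz":0.1,"ax":0,"ay":0,"az":0,"jaw":-1},
  {"dx":0,"dy":0,"dz":0.1,"ax":0,"ay":0,"az":0,"jaw":-1},
  {"dx":0,"dy":0,"dz":0,"ax":0,"ay":0,"az":0,"jaw":-1},
  {"dx":0,"dy":0,"dz":0,"ax":0,"ay":0,"az":0,"jaw":-1},
])

```text
time_s: 11.28
position: [0.5378, 0.1603, 0.2084]
tcp_rot: [-0.018, 0.964, 0.064, 0.258]
contact_force: [-0.0, -0.0, -0.7]
width: 0.165
gripper_force: 61.7
```

```bash
python3 st.py
```

```text
11.28 roterr [ 0.0007 -0.0002 -0.0003] block mm [-0.7, 1.1, 81.7] F block [-0.4, -0.0, -0.6] w 0.16499829967065816 61.65701508522034
```

>>> carry_out([
  {"dx":0,"dy":0,"dz":0.12,"ax":0,"ay":0,"az":0,"jaw":-1},
  {"dx":0,"dy":0,"dz":0.12,"ax":0,"ay":0,"az":0,"jaw":-1},
  {"dx":0,"dy":0,"dz":0.12,"ax":0,"ay":0,"az":0,"jaw":-1},
  {"dx":0,"dy":0,"dz":0.12,"ax":0,"ay":0,"az":0,"jaw":-1},
  {"dx":0,"dy":0,"dz":0.12,"ax":0,"ay":0,"az":0,"jaw":-1},
  {"dx":0,"dy":0,"dz":0.1,"ax":0,"ay":0,"az":0,"jaw":-1},
  {"dx":0,"dy":0,"dz":0.06,"ax":0,"ay":0,"az":0,"jaw":-1},
  {"dx":0,"dy":0,"dz":0,"ax":0,"ay":0,"az":0,"jaw":-1},
  {"dx":0,"dy":0,"dz":0,"ax":0,"ay":0,"az":0,"jaw":-1},
])

```text
time_s: 12.4
position: [0.5604, 0.1634, 0.1691]
tcp_rot: [-0.018, 0.964, 0.064, 0.258]
contact_force: [0.2, -0.1, -0.4]
width: 0.167
gripper_force: 61.7
```

```bash
python3 st.py
```

```text
12.4 roterr [ 0.0007  0.     -0.0002] block mm [-0.6, 1.1, 36.2] F block [-0.1, -0.1, -0.5] w 0.16725262268364616 61.65659308433533
```

Home expected at about 31.5. Feel for contact in ~1 mm steps.

>>> carry_out([
  {"dx":0,"dy":0,"dz":0.02,"ax":0,"ay":0,"az":0,"jaw":-1},
  {"dx":0,"dy":0,"dz":0.02,"ax":0,"ay":0,"az":0,"jaw":-1},
  {"dx":0,"dy":0,"dz":0.02,"ax":0,"ay":0,"az":0,"jaw":-1},
  {"dx":0,"dy":0,"dz":0.015,"ax":0,"ay":0,"az":0,"jaw":-1},
  {"dx":0,"dy":0,"dz":0,"ax":0,"ay":0,"az":0,"jaw":-1},
  {"dx":0,"dy":0,"dz":0,"ax":0,"ay":0,"az":0,"jaw":-1},
])

```text
time_s: 13.15
position: [0.5626, 0.1637, 0.1649]
tcp_rot: [-0.018, 0.964, 0.064, 0.258]
contact_force: [-0.9, 0.5, -1.3]
width: 0.17
gripper_force: 61.7
```

```bash
python3 st.py
```

```text
13.15 roterr [ 0.0007 -0.0003 -0.0002] block mm [-0.7, 1.1, 31.5] F block [-1.3, 0.6, -0.7] w 0.16969685702357468 61.65675759315491
```

>>> carry_out([
  {"dx":0,"dy":0,"dz":0.01,"ax":0,"ay":0,"az":0,"jaw":-1},
  {"dx":0,"dy":0,"dz":0.01,"ax":0,"ay":0,"az":0,"jaw":-1},
  {"dx":0,"dy":0,"dz":0,"ax":0,"ay":0,"az":0,"jaw":-1},
  {"dx":0,"dy":0,"dz":0,"ax":0,"ay":0,"az":0,"jaw":-1},
])

```text
time_s: 13.65
position: [0.5629, 0.1638, 0.1647]
tcp_rot: [-0.017, 0.964, 0.065, 0.258]
contact_force: [-10.3, -1.2, 7.9]
width: 0.17
gripper_force: 63.4
```

```bash
python3 st.py
```

```text
13.65 roterr [ 0.0008 -0.001  -0.0007] block mm [-0.6, 1.3, 31.2] F block [-5.1, 0.1, 12.1] w 0.17049881475043882 63.394246101379395
```

Shoulder contact: 12 N along the slot axis at the expected depth. Release and look.

>>> carry_out([
  {"dx":0,"dy":0,"dz":0,"ax":0,"ay":0,"az":0,"jaw":-0.3},
  {"dx":0,"dy":0,"dz":0,"ax":0,"ay":0,"az":0,"jaw":0},
  {"dx":0,"dy":0,"dz":0,"ax":0,"ay":0,"az":0,"jaw":0},
  {"dx":0,"dy":0,"dz":0,"ax":0,"ay":0,"az":0,"jaw":0},
], newtons=20)

```text
time_s: 14.15
position: [0.5632, 0.1637, 0.1638]
tcp_rot: [-0.018, 0.964, 0.064, 0.258]
contact_force: [-0.0, -0.4, -0.9]
width: 0.499
gripper_force: 0.0
```

>>> carry_out([
  {"dx":0,"dy":0,"dz":-0.1,"ax":0,"ay":0,"az":0,"jaw":0},
  {"dx":0,"dy":0,"dz":-0.3,"ax":0,"ay":0,"az":0,"jaw":0},
  {"dx":0,"dy":0,"dz":-0.4,"ax":0,"ay":0,"az":0,"jaw":0},
  {"dx":0,"dy":0,"dz":-0.5,"ax":0,"ay":0,"az":0,"jaw":0},
  {"dx":0,"dy":0,"dz":-0.5,"ax":0,"ay":0,"az":0,"jaw":0},
  {"dx":-0.3,"dy":0,"dz":-0.5,"ax":0,"ay":0,"az":0,"jaw":0},
  {"dx":-0.5,"dy":0,"dz":0,"ax":0,"ay":0,"az":0,"jaw":0},
  {"dx":-0.4,"dy":0,"dz":0,"ax":0,"ay":0,"az":0,"jaw":0},
  {"dx":0,"dy":0,"dz":0,"ax":0,"ay":0,"az":0,"jaw":0},
  {"dx":0,"dy":0,"dz":0,"ax":0,"ay":0,"az":0,"jaw":0},
])

```text
time_s: 15.4
position: [0.4338, 0.1462, 0.2486]
tcp_rot: [-0.018, 0.964, 0.064, 0.259]
contact_force: [-0.2, -0.2, 0.3]
width: 0.498
gripper_force: 0.0
```

```bash
python3 st.py; python3 - <<'E'
from h import *
pic,d,C,M=snap('wrist','f1.png'); p2,_,_,_=snap('scene'); 
w=C-mouth; a=np.stack([w@xh,w@yh,w@n],-1)*1000
k=(d>0)&(abs(a[...,0])<45)&(abs(a[...,1])<30)
for nm,lo,hi in [('handle top',66,72),('shoulder top',6.5,10.5),('face',-1.5,2)]:
    q=a[k&(a[...,2]>lo)&(a[...,2]<hi)]; 
    A=np.c_[q[:,:2],np.ones(len(q))]; print(nm,len(q),np.median(q[:,2]),'slope',np.linalg.lstsq(A,q[:,2],rcond=None)[0].round(4),cv2.minAreaRect(q[:,:2].astype(np.float32)))
cv2.imwrite('pics/f2.png',np.vstack([cv2.resize(pic,(400,300)),cv2.resize(p2,(400,300))])[:,:,::-1])
E
```

```text
15.4 roterr [ 0.0006  0.0014 -0.0001] block mm [-71.5, 0.9, 168.9] F block [0.0, -0.2, 0.4] w 0.49804586677045004 0.0
handle top 1422 68.29282469128935 slope [3.00000e-04 6.60000e-03 6.82559e+01] ((-4.353507995605469, 0.7458949089050293), (15.607635498046875, 53.50635528564453), 89.4581069946289)
shoulder top 295 8.486008739002932 slope [-1.2000e-03 -1.4800e-02  8.4911e+00] ((-4.430635452270508, 1.1463985443115234), (23.87160873413086, 58.8584098815918), 89.57792663574219)
face 4205 0.4938813553402391 slope [ 2.000e-04 -8.000e-04  4.738e-01] ((0.021030426025390625, 0.000537872314453125), (59.95459747314453, 89.07343292236328), 89.93667602539062)
```

View pics/f2.png

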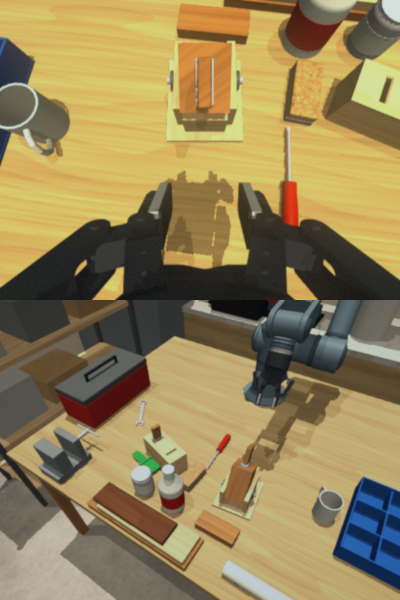

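The wrist view shows the gauge seated in the slot at px (205,83). Measured against the block face, the shoulder top is at 8.0 mm and the handle top at 67.8 mm, square to it, so it is fully home. The narrow gauge is still in the rack. The green look-alike now lies by the rack (scene px 145,460), so I'll check whether that happened before I moved.

```bash
python3 - <<'E'
from h import *
s=cv2.imread('pics/scene0.png')
def green(p,C,d): 
    p=p.astype(int); k=(p[...,1]>p[...,0]+40)&(p[...,1]>p[...,2]+40)&(d>0); q=C[k]; return len(q),q.min(0).round(3),q.max(0).round(3)
D=np.load('/tmp/top.npz'); print('t~0.7',green(D['p'],D['C'],D['d']))
p,d,C,M=snap('top'); print('now',green(p,C,d))
for l in ['solvent','tin','sanding_block','offcut','mug','wrench','narrow_gauge']:
    r=eyes.mark_of('top',l); print(l,[(round(x['conf'],2),np.round(x['centre'],3).tolist()) for x in r[:1]])
E
```

```text
t~0.7 (130, array([ 0.72 , -0.279,  0.076]), array([ 0.772, -0.256,  0.144]))
now (569, array([ 0.644, -0.287,  0.007]), array([ 0.713, -0.147,  0.087]))
solvent [(0.66, [0.77, -0.006, 0.002])]
tin [(0.92, [0.773, -0.139, -0.0])]
sanding_block [(0.83, [0.641, -0.012, -0.002])]
offcut [(0.79, [0.77, 0.175, 0.0])]
mug [(0.96, [0.525, 0.455, -0.001])]
wrench [(0.86, [0.45, -0.43, 0.001])]
narrow_gauge [(0.68, [0.605, -0.202, 0.083])]
```

```bash
python3 -c "
from cell import manip; print(manip.finish_job())"
```

```text
the job is handed in; nothing more can be done
None
```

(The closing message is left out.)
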